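# Lever the stuck plate of a fan-maker's press loose

### The arm

A 7-joint arm with a two-finger parallel gripper is mounted at the origin on the work surface. World frame = base frame: x ahead of the robot, y to its left, z up, the work surface at z = 0. Lengths are in m, angles in rad, forces in N, time in s.
With the tool pointing down it reaches from about 0.425 to 1.025 m from the base axis. Payload 9.4 kg.
Tool frame: the origin (TCP) lies on the centre line of the jaws, within the pads' length; the fingertips stand bot.tip_reach ahead of it and the grasp point (between the pads) lies 6 mm ahead of it (bot.tip_reach is the distance from the TCP to the fingertips, in m); x points along the fingers, z is the direction in which the jaws open and shut, and the axes are right-handed (so a half turn about x gives the same grasp; the last joint's range is limited). The gripper opens to 93 mm and grips with 3 to 60 N. Pads are 15 mm wide; open, the fingers measure 128 mm over their backs; the gripper's body (75 mm by 188 mm) begins 65 mm behind the grasp point.
Start: joints at [1.189, 0.599, -0.003, 1.599, 0.002, 0.943, -0.08], TCP at [0.218, -0.692, 0.244] pointing down, gripper open.
Joint ranges: [-2.57, 2.57], [-0.35, 1.97], [-1.29, 1.29], [0.11, 2.56], [-1.05, 4.19], [0.11, 1.86], [-2.63, 2.63]. Speed limits (rad/s): [2.22, 2.22, 3.01, 3.01, 3.14, 3.14, 3.14].

### API

Orientations are given as a unit quaternion [x, y, z, w].
In Python, from workcell import bot gives the robot as it stands. The module is installed in compiled form; this text tells all that it offers.
- The arm moves only by the tool apply_moves, never from a script. Its argument "rows" is a list of rows, each a list of 7 numbers: the finger opening in mm, from 0 to 93, then the shift along the world's x, y, z in mm, then the turn, a rotation vector about the world's x, y, z in degrees. A call has 1 to 5 rows; each row shifts and turns the pose as measured when the row begins; what a row does not reach is not made up. A row lasts 1/10 s, in which the tool goes at most 50 mm and 8.59 degrees, less where a joint would pass 70% of its speed; a pose out of reach is approached as far as the arm can. A call is refused whole if a number of a shift passes 50 or a number of a turn 8.59, either way. A call with a gripper value outside its range is refused whole. The fingers move at their own pace and stop on an object; "force" is the grip in N (left out, the last holds). Time passes only in rows, so rows that do not move let the fingers close. It gives the time, the measured TCP pose, the force and the opening at its end, in the units of the state.
- bot.state(): the state, without advancing time (a new reading comes with each control period).
- bot.read_camera(name): name is "side" or "top"; returns a dict with "color" (400x640x3 uint8, red, green, blue), "camera_matrix" (3x3 intrinsics, pixels), "k1" (the pictures are not rectified: a ray, as slopes to the right and down, at radius r is drawn at 1 + k1 r^2 times it, then the intrinsics apply), "view" (4x4, takes a point from world to camera coordinates). Camera axes: x right, y down, z forward; pixel columns grow to the right and rows downward; lengths in m; the calibration is good to about 2 mm. A picture is of the moment at which its call begins. There is no depth.
- bot.close_job(): hands the job in, once; it reports no verdict.
Trained networks look in a picture, given as the dict that the camera call returned (one of the last four; its "shot" number tells which), for a name from the list of things; names that differ only in an ending like _2 or _b are one class to them, and where a whole thing is asked for, a point or a joint stands for the part that bears it (a point fixed in the world has none). Each returns a list of dicts, best first, with "confidence" (0 to 1); they miss things now and then, are a little off and sometimes report something else, mostly with a low value. They report only what shows in the picture. A call takes as long as a camera call.
- bot.find_in(label, picture): "extent" ([left, top, right, bottom] in pixels, round what is visible of it).
- bot.cut_out(label, picture): "pixels" (400x640 bool, what is visible of it) and "extent" ([left, top, right, bottom] in pixels, round what is visible of it).
- bot.place_of(label, picture): "xy" ([column, row] in pixels: a listed point, or the origin of a listed thing).
The state is a dict: "time_s": time; "q": joint angles; "joint_velocities": joint speeds; "tau": joint torques, N m; "tool_pos": TCP position; "tool_rot": TCP orientation; "contact_force": force on the tool from outside, world axes, zero at the start; "moment": the same for the moment, N m; "width": finger opening in m.
Only numpy, scipy, OpenCV 4.12 (cv2) and the standard library are available. Lean on these libraries where they do the work, as an engineer would, in place of code of your own. Each camera call takes 0.05 s, during which the arm holds its last target. There are 200 camera calls.

### The job

The red plate of the small fan press has stuck on its guide posts. Take the yellow-handled pry bar, put its steel tip under the edge of the plate that faces the press's steel fulcrum rod, with the blade resting over that rod, and lever the plate up at least 1 cm from where it is stuck now, low on its battens; touch the plate with the bar alone. Then take the bar out and lay it back flat in its wooden tray, let go, and leave the other things on the table alone.

Things in the scene. Friction and masses are not known exactly. Their poses are not given: they have to be found in the camera images.
- press: Fixed wooden press. Origin on the table under it; z up; the bar's tip goes in along +x, lever side at -x. Base board 12 mm thick, x=-70 to 100, y=+-80 mm, with a tongue y=+-45 mm on to x=-157. Two battens (y=+-62, 22 wide, 36 high) carry the plate; between them the gap under it is open in front, 36 mm high, free back to x=7 mm. Posts at x=20, y=+-62 mm rise to 129 mm above the table.
- fulcrum: Fixed fulcrum on the press's tongue, at x=-115 mm of the press: a wooden block 22 mm thick with a steel rod of 8 mm radius on it, lying along the press's y, 80 mm long. Origin: under the block, on the base board (12 mm above the table); axes as the press.
- fulcrum_top (a point): Middle of the top line of the fulcrum rod, 64 mm above the table; the bar pivots here. Axes as the press.
- plate_edge (a point): Middle of the lower front edge of the red plate (plate 160 x 160 x 18 mm, stiff, stays level), 45 mm beyond the fulcrum line in the press's x, 48 mm above the table when the plate is fully down. Moves up with the plate. Axes as the press.
- plate (a joint): Height of the plate above fully down, m (0 to 0.03). It starts at 0 to 0.003. It slides straight up on its posts against about 32 N of friction plus 6 N of weight, and stays where it is left.
- bar: Loose straight pry bar, 260 mm, 0.2 to 0.35 kg, flat underside. +x to the tip, z up when lying. Origin: on the underside below the handle's middle. Yellow handle, dark bands: x=-75 to 75 mm, 26 wide (y, flat sides to grip), 24 thick. Grey steel blade on to x=185 mm, 24 wide, 6 thick (z=0 to 6). Centre of mass near x=28 mm.
- bar_tip (a point): End of the bar's blade: x=185 mm, y=0, z=3 mm (middle of the thickness) of the bar, axes as the bar.
- tray: Fixed open wooden tray, 320 x 140 x 22 mm outside, walls 6 mm. Origin under its middle, long side along x. Floor 6 mm above the table; two cross battens (x=-110 and 90 mm, 25 mm wide, full width) have tops 18 mm above the table: the bar lies on them along x, tip towards +x, its origin near x=-50 mm.
- paste_jar: Bystander: white jar, 56 mm across, 70 mm tall, origin under it.
- cup: Bystander: blue cup, 70 mm across, 75 mm tall, origin under it.
- fan: Bystander: round fan lying flat, 150 mm across, its handle to -x reaching 195 mm from the origin (disc centre, underside).
- stamp_block: Bystander: wooden stamp, 50 x 50 mm, 65 mm tall, origin under it.
- paste_brush: Bystander: brush lying along its x.
- hammer: Bystander: hammer lying along its x.
- bamboo_bundle: Bystander: tied bundle of bamboo slats, 180 x 41 x 18 mm, origin under it.

How it is judged:
On the way, in this order (a step that is already met when the one before it is completed fails the run):
1. the bar lies over the fulcrum with its tip under the plate (x of bar_tip in the frame of plate_edge above 0.004 m and z of bar_tip in the frame of plate_edge below 0 m and y of bar_tip in the frame of plate_edge between -0.06 and 0.06 m and contact force between bar and fulcrum above 0.5 N), for 0.1 s.
2. the plate is levered up: about 1 cm higher than it was (at least 9 mm), with the bar bearing on the fulcrum (distance of plate_edge from where it was at the start of the episode above 0.009 m and contact force between bar and fulcrum above 2 N and x of bar_tip in the frame of plate_edge above 0 m), for 0.1 s.
At the end, for the whole second after the job is handed in: The plate stands at least 9 mm above where it started; the bar lies flat (within 7 degrees, handle underside down) and at rest inside the tray, on its battens, its whole length within the walls (distance of plate_edge from where it was at the start of the episode above 0.009 m and x of bar in the frame of tray between -0.09 and 0.09 m and y of bar in the frame of tray between -0.06 and 0.06 m and x of bar_tip in the frame of tray between -0.16 and 0.16 m and y of bar_tip in the frame of tray between -0.065 and 0.065 m and z of bar in the frame of tray below 0.025 m and angle between bar's own z axis and vertical below 0.12 rad and linear speed of bar below 0.02 m/s and angular speed of bar below 0.2 rad/s); the robot touches nothing.
It fails at once if the robot touches the plate itself (over 2 N) (contact force between any of the fingers, the arm and plate above 2 N).
It fails at once if a bystander is moved by more than 3 cm (distance of any of paste_jar, cup, fan, stamp_block, paste_brush, hammer, bamboo_bundle from where it was at the start of the episode above 0.03 m).
It also fails if it takes over 61 s, if anything falls off the work surface, if the arm or the gripper's body presses on something with over 40 N, if the wrist force passes 120 N, or if a joint passes its speed limit or range.

## Working session

There is one attempt and no reset: what is moved stays moved. The work goes in short steps, Python scripts to look and compute and a tool call to move; the robot and the scene stay as the last step left them, time stands still between calls to the robot, and variables do not carry over. Pictures are saved under pics/ and viewed, about 8 in all and at most 12, crops included, and the job is handed in when it is done.

Besides the shell and the picture viewer there is one more tool, called after "Call:" as a command line: name --pt "numbers of a row" for each row, then --argument value for the rest. apply_moves: Moves the arm, as the interface text tells. Its arguments: {"type":"object","properties":{"rows":{"type":"array"},"force":{"type":"number"}},"required":["rows"]}

```bash
mkdir -p pics
cat > h.py <<'E'
import numpy as np, cv2, json
from workcell import bot
from scipy.optimize import least_squares
def ray(p,uv):
    K=np.array(p["camera_matrix"]);V=np.array(p["view"])
    d=np.array([(uv[0]-K[0,2])/K[0,0],(uv[1]-K[1,2])/K[1,1]]);s=d.copy()
    for _ in range(20): s=d/(1+p["k1"]*(s@s))
    R=V[:3,:3];return -R.T@V[:3,3],R.T@np.array([s[0],s[1],1])
def onz(p,uv,z):
    c,d=ray(p,uv);return c+d*(z-c[2])/d[2]
def proj(p,X):
    V=np.array(p["view"]);K=np.array(p["camera_matrix"]);x=V[:3,:3]@np.array(X)+V[:3,3];s=x[:2]/x[2];s=s*(1+p["k1"]*(s@s));return np.array([K[0,0]*s[0]+K[0,2],K[1,1]*s[1]+K[1,2]])
def tri(o):
    A=np.zeros((3,3));b=np.zeros(3)
    for p,uv in o:
        c,d=ray(p,uv);d=d/np.linalg.norm(d);P=np.eye(3)-np.outer(d,d);A+=P;b+=P@c
    return np.linalg.solve(A,b)
def save(p,n): cv2.imwrite("pics/"+n,p["color"][:,:,::-1])
E
python3 - <<'E'
from h import *
np.set_printoptions(precision=4,suppress=True)
t=bot.read_camera("top");s=bot.read_camera("side")
save(t,"t0.png");save(s,"s0.png")
print(bot.tip_reach,bot.state())
for p in(t,s):print(ray(p,(320,200)),np.array(p["camera_matrix"]).tolist(),p["k1"])
for n in["bar","bar_tip","fulcrum_top","plate_edge","press","fulcrum","tray","paste_jar","cup","fan","stamp_block","hammer","paste_brush","bamboo_bundle"]:
    o=[]
    for p in(t,s):
        r=bot.place_of(n,p)
        print(n,[(np.round(q["xy"],1).tolist(),round(q["confidence"],2)) for q in r[:2]])
        if r:o.append((p,r[0]["xy"]))
    if len(o)==2:
        print("   ",tri(o),"top@0",onz(t,o[0][1],0))
E
```

```text
0.025 {'time_s': 0.1, 'q': array([ 1.1893,  0.6001, -0.0026,  1.6001,  0.0018,  0.9429, -0.0798]), 'joint_velocities': array([ 0.0003, -0.0023, -0.0008, -0.0012,  0.0005, -0.0001, -0.0002]), 'tau': array([  0.0063, -76.6548,   1.5024, -25.2933,  -0.0523,   0.0136,
         0.0001]), 'tool_pos': array([ 0.2175, -0.6912,  0.2428]), 'tool_rot': array([ 0.4185,  0.5706, -0.418 ,  0.5697]), 'contact_force': array([ 0.5661, -0.1171,  0.1564]), 'moment': array([-0.0331,  0.0102,  0.0174]), 'width': 0.0929532015401148}
(array([0.4796, 0.0075, 1.1405]), array([ 0.0837, -0.0168, -0.9964])) [[373.6150005287384, 0.0, 321.027476596549], [0.0, 373.6150005287384, 198.78190460733472], [0.0, 0.0, 1.0]] -0.060064414224865276
(array([0.291 , 1.1508, 1.0294]), array([ 0.1965, -0.7619, -0.6176])) [[437.5383809616193, 0.0, 327.8509075509889], [0.0, 437.5383809616193, 205.55839642403103], [0.0, 0.0, 1.0]] -0.06353189306328283
bar [([414.3, 207.5], 0.89), ([405.0, 152.8], 0.29)]
bar [([337.0, 173.6], 0.73)]
    [ 0.5708 -0.2981  0.006 ] top@0 [ 0.5544 -0.3029  0.    ]
bar_tip [([353.5, 182.5], 0.78), ([397.
[... 1118 characters left out ...]
0183] top@0 [ 0.4431 -0.4965  0.    ]
fan [([311.4, 138.6], 0.59)]
fan [([274.6, 218.1], 0.77)]
    [0.762  0.0153 0.0004] top@0 [0.767  0.0161 0.    ]
stamp_block [([361.9, 139.9], 0.57)]
stamp_block [([274.0, 216.4], 0.61), ([285.2, 188.9], 0.57)]
    [ 0.8158 -0.1585 -0.1489] top@0 [ 0.7647 -0.1414  0.    ]
hammer [([155.0, 231.0], 0.68)]
hammer []
paste_brush [([405.0, 153.1], 0.63), ([288.6, 216.3], 0.28)]
paste_brush [([335.7, 222.3], 0.56), ([302.5, 173.6], 0.53)]
    [ 0.6947 -0.346  -0.2888] top@0 [ 0.7245 -0.2765  0.    ]
bamboo_bundle [([472.1, 193.5], 0.6), ([395.3, 202.2], 0.18)]
bamboo_bundle [([343.0, 152.0], 0.83)]
    [ 0.6003 -0.4928 -0.0131] top@0 [ 0.5994 -0.4871  0.    ]
```

View pics/t0.png

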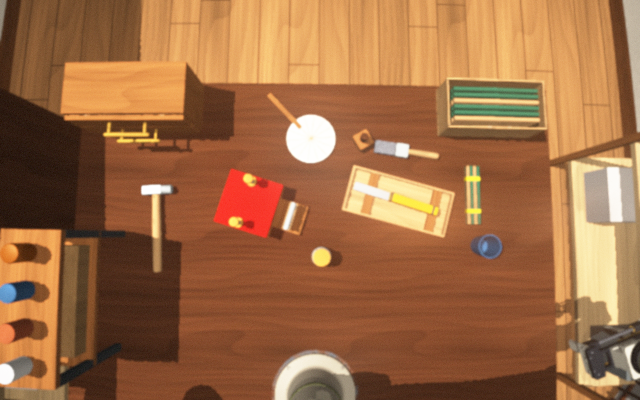

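View pics/s0.png

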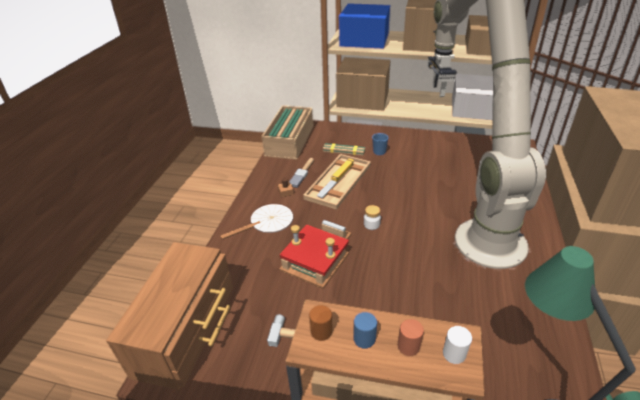

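The top view shows the bar in the tray, with its yellow handle at (425,205) and tip at (354,184). The press has its red plate at (250,203) and the fulcrum rod at (292,216) on its right. The side view agrees: tray at (338,180), press at (316,250), jar at (372,217). Next I'll refine the axes.

```bash
cat >> h.py <<'E'
def barfit(t,s):
    # yellow handle + tip blade in both views: fit position, yaw (bar lying), z
    out=[]
    for p in(t,s):
        r=bot.cut_out("bar",p)
        m=max(r,key=lambda q:q["confidence"]) if r else None
        out.append(m)
    return out
E
python3 - <<'E'
from h import *
np.set_printoptions(precision=4,suppress=True)
t=bot.read_camera("top");s=bot.read_camera("side")
def plane(p,m,z):
    ys,xs=np.nonzero(m);return np.array([onz(p,(x,y),z)[:2] for x,y in zip(xs,ys)],np.float32)
for n,z in(("bar",.03),("plate",.066),("tray",.02),("press",.066)):
  for p,c in((t,"top"),(s,"side")):
    r=bot.cut_out(n,p)
    for q in r[:1]:
        P=plane(p,q["pixels"],z);(cx,cy),(w,h),a=cv2.minAreaRect(P)
        print(n,c,round(q["confidence"],2),"rect",round(cx,4),round(cy,4),round(w,4),round(h,4),round(a,2),"mean",P.mean(0))
for p,c in((t,"top"),(s,"side")):
    hsv=cv2.cvtColor(p["color"],cv2.COLOR_RGB2HSV);H,S,V=[hsv[:,:,i].astype(int) for i in range(3)]
    red=((H<6)|(H>174))&(S>190)&(V>110); red=red.astype(np.uint8)
    n,l,st,ce=cv2.connectedComponentsWithStats(red);k=1+st[1:,4].argmax()
    P=plane(p,l==k,.0675);print("red",c,st[k],cv2.minAreaRect(P),P.mean(0))
    cn=cv2.approxPolyDP(max(cv2.findContours((l==k).astype(np.uint8),0,2)[0],key=cv2.contourArea),5,True)[:,0];print(cn.tolist())
    r=bot.cut_out("bar",p)[0]["extent"];x0,y0,x1,y1=[int(v) for v in r]
    yel=(H>18)&(H<32)&(S>180)&(V>110);q=np.zeros_like(yel);q[y0-5:y1+5,x0-5:x1+5]=1
    P=plane(p,yel&q,.042);print("yellow",c,(yel&q).sum(),cv2.minAreaRect(P),P.mean(0)); 
    R=[r2["xy"] for r2 in bot.place_of("fulcrum_top",p)[:1]];print("ft",onz(p,R[0],.064) if R else None); R=bot.place_of("plate_edge",p);print("pe",onz(p,R[0]["xy"],.0495))
a=cv2.resize(t["color"][155:275,205:365],None,fx=5,fy=5,interpolation=3)[:,:,::-1]
b=cv2.resize(s["color"][205:285,265:385],None,fx=6,fy=6,interpolation=3)[:,:,::-1]
cv2.imwrite("pics/c1.png",a);cv2.imwrite("pics/c2.png",b)
E
```

```text
bar top 0.7 rect 0.5805 -0.24 0.2577 0.028 72.3 mean [ 0.5781 -0.2447]
bar side 0.67 rect 0.5831 -0.2378 0.2849 0.0398 72.62 mean [ 0.5798 -0.2404]
plate top 0.63 rect 0.5613 0.1947 0.1661 0.1621 72.96 mean [0.5608 0.1942]
plate side 0.78 rect 0.5609 0.2024 0.1743 0.1677 72.57 mean [0.5613 0.2092]
tray top 0.72 rect 0.5732 -0.2507 0.3249 0.1461 75.42 mean [ 0.5714 -0.2501]
tray side 0.57 rect 0.5725 -0.2403 0.3493 0.1529 75.15 mean [ 0.5744 -0.221 ]
press top 0.77 rect 0.5484 0.1532 0.2546 0.1642 71.78 mean [0.5526 0.1677]
press side 0.58 rect 0.5586 0.2105 0.283 0.2027 87.64 mean [0.5544 0.2217]
red top [ 213  169   70   69 2820] ((0.5606493949890137, 0.19614923000335693), (0.16378533840179443, 0.16199778020381927), 72.74080657958984) [0.5594 0.1946]
[[230, 169], [214, 221], [228, 225], [231, 215], [239, 215], [244, 224], [238, 229], [266, 237], [282, 185], [256, 177], [251, 188], [243, 172]]
yellow top 233 ((0.558978259563446, -0.29383841156959534), (0.13361915946006775, 0.02555437944829464), 75.21591186523438) [ 0.5597 -0.2952]
ft [0.5243 0.082  0.064 ]
pe [0.5354 0.1208 0.0495]Traceback (most recent call last):
  File "<stdin>", line 15, in <module>
ValueError: attempt to get argmax of an empty sequence
```

```bash
cat >> h.py <<'E'
from scipy.spatial.transform import Rotation as Rn
def toolrot(yaw,pitch,flip=0):
    """tool rotation for bar yaw (deg), pitch tip-down (deg): tool x=-bar z, tool z=+-bar y"""
    B=(Rn.from_euler("z",yaw,degrees=True)*Rn.from_euler("y",pitch,degrees=True)).as_matrix()
    x=-B[:,2];z=B[:,1]*(1-2*flip);return Rn.from_matrix(np.c_[x,np.cross(z,x),z]),B
def go(target,R):
    st=bot.state();d=(np.array(target)-st["tool_pos"])*1000;r=(R*Rn.from_quat(st["tool_rot"]).inv()).as_rotvec(degrees=True)
    print("shift",d.round(1),"turn",r.round(2),"| pos",st["tool_pos"].round(4),"F",st["contact_force"].round(1),"w",round(st["width"],4),"t",st["time_s"]);return d,r
E
python3 - <<'E'
from h import *
t=bot.read_camera("top")
M=Rn.from_quat(bot.state()["tool_rot"]).as_matrix();print(M.round(3))
for f in(0,1):
    R,B=toolrot(72.5,0,f);go([.562,-.293,.14],R)
    R,B=toolrot(72.5,36,f);go([.562,-.293,.14],R)
a=cv2.resize(t["color"][155:275,205:365],None,fx=5,fy=5,interpolation=3)[:,:,::-1]
cv2.imwrite("pics/c1.png",a)
E
```

```text
[[-0.     0.954  0.3  ]
 [ 0.     0.3   -0.954]
 [-1.    -0.    -0.   ]]
shift [ 344.4  398.6 -103.6] turn [  -0.      0.   -124.96] | pos [ 0.2176 -0.6916  0.2436] F [ 0.2 -0.3  0.4] w 0.0933 t 2.2
shift [ 344.4  398.6 -103.6] turn [ -31.12  -31.09 -120.06] | pos [ 0.2176 -0.6916  0.2436] F [ 0.2 -0.3  0.4] w 0.0933 t 2.2
shift [ 344.4  398.6 -103.6] turn [-0.   -0.   55.04] | pos [ 0.2176 -0.6916  0.2436] F [ 0.2 -0.3  0.4] w 0.0933 t 2.2
shift [ 344.4  398.6 -103.6] turn [-26.42  26.44  53.16] | pos [ 0.2176 -0.6916  0.2436] F [ 0.2 -0.3  0.4] w 0.0933 t 2.2
```

View pics/c1.png

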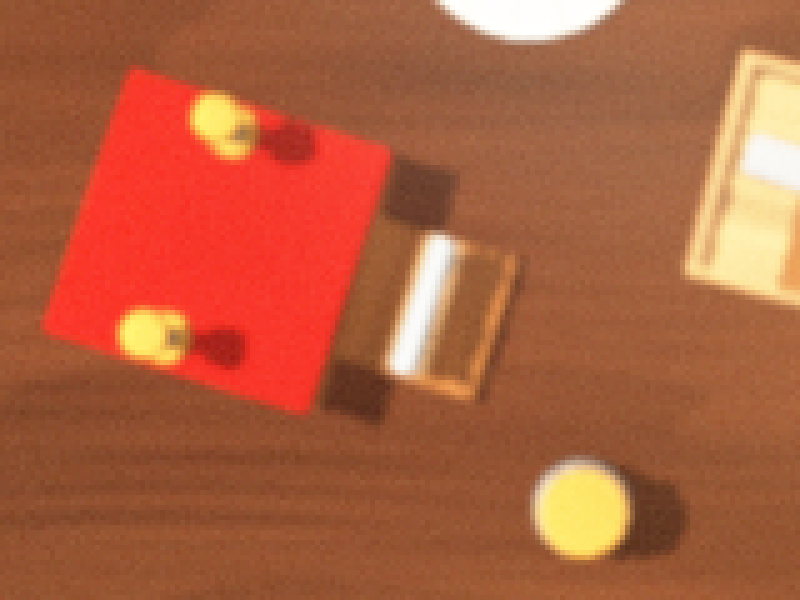

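The crop shows the rod highlight from (443,235) to (405,375), which is about pixel (290,216) in the full picture. It lies parallel to the plate edge, in line with my fit. I'll move above the bar now.

Call:
apply_moves --pt "60 32 36 0 0 0 5" --pt "60 32 36 0 0 0 5" --pt "60 32 36 0 0 0 5" --pt "60 32 36 0 0 0 5" --pt "60 32 36 0 0 0 5" --force 60

```text
time_s: 2.7
tool_pos: [0.3738, -0.5118, 0.2434]
tool_rot: [0.283, 0.647, -0.287, 0.648]
contact_force: [0.9, -0.7, 0.3]
width: 0.0611
```

Call:
apply_moves --pt "60 32 36 0 0 0 5" --pt "60 32 36 0 0 0 5" --pt "60 32 36 0 0 0 5" --pt "60 32 36 -20 0 0 5" --pt "60 32 36 -20 0 0 5"

```text
time_s: 3.2
tool_pos: [0.5362, -0.33, 0.2093]
tool_rot: [0.129, 0.691, -0.134, 0.698]
contact_force: [1.5, -0.4, -0.5]
width: 0.0603
```

Run:
```python
from h import *
t=bot.read_camera("top")
R,B=toolrot(72.5,0,1);go([.562,-.293,.14],R)
for uv in((289.8,216),(205+443/5,155+235/5),(205+405/5,155+375/5)):print(onz(t,uv,.062))
```

```text
shift [ 20.7  28.5 -66.7] turn [0.2  0.57 3.12] | pos [ 0.5413 -0.3215  0.2067] F [ 4.4  5.5 -1.3] w 0.06 t 3.25
[0.52329342 0.07604803 0.062     ]
[0.56386228 0.065585   0.062     ]
[0.48297002 0.08646159 0.062     ]
```

Call:
apply_moves --pt "60 12 16 -35 0 0.5 3" --pt "60 6 8 -30 0 0 0" --pt "60 0 0 0 0 0 0"

```text
time_s: 3.55
tool_pos: [0.5628, -0.2933, 0.1402]
tool_rot: [0.105, 0.698, -0.106, 0.701]
contact_force: [-0.5, -0.2, -0.3]
width: 0.06
```

Run:
```python
from h import *
t=bot.read_camera("top")
R,B=toolrot(72.5,0,1);go([.562,-.293,.04],R)
cv2.imwrite("pics/c3.png",cv2.resize(t["color"][140:260,330:490],None,fx=5,fy=5,interpolation=3)[:,:,::-1])
```

```text
shift [  -1.1    1.2 -102. ] turn [ 0.23  0.29 -0.31] | pos [ 0.5631 -0.2942  0.142 ] F [ 0.  -0.1 -0.3] w 0.0601 t 3.6
```

View pics/c3.png

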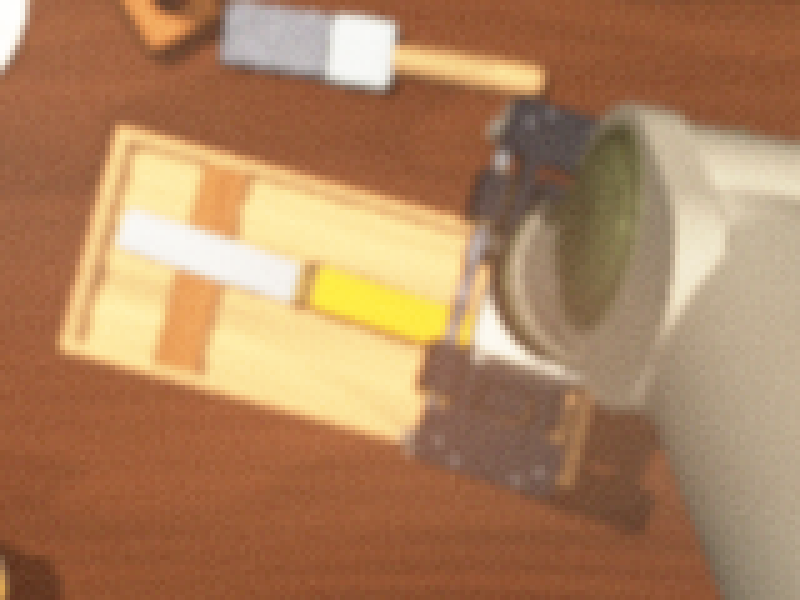

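The picture shows the open gripper straddling the handle around (465,300) in the crop, with the jaws across the bar. I'll go down and grip.

Call:
apply_moves --pt "60 -1 1 -40 0 0 0" --pt "60 0 0 -40 0 0 0" --pt "60 0 0 -18 0 0 0" --pt "60 0 0 0 0 0 0"

```text
time_s: 4.0
tool_pos: [0.5636, -0.3003, 0.049]
tool_rot: [0.105, 0.693, -0.111, 0.704]
contact_force: [0.6, 0.2, 0.5]
width: 0.0599
```

Call:
apply_moves --pt "5 0 0 0 0 0 0" --pt "5 0 0 0 0 0 0" --pt "5 0 0 0 0 0 0" --pt "5 0 0 0 0 0 0" --pt "5 0 0 0 0 0 0" --force 60

```text
time_s: 4.5
tool_pos: [0.565, -0.3044, 0.0563]
tool_rot: [0.105, 0.691, -0.114, 0.706]
contact_force: [-0.6, -0.3, -2.8]
width: 0.0257
```

Run:
```python
from h import *
for i in range(3):
    t=bot.read_camera("top"); s=bot.state()
    R,B=toolrot(72.5,0,1);go([.564,-.293,.038],R);print(s["joint_velocities"].round(3),s["tau"].round(1))
```

```text
shift [ -1.2  11.4 -18.2] turn [0.92 1.16 0.35] | pos [ 0.5652 -0.3044  0.0562] F [-0.2 -0.1 -3.2] w 0.0254 t 4.55
[-0.002  0.009  0.002 -0.001  0.002 -0.007  0.001] [ -0.1 -76.3  -2.2 -14.6  -0.1  -0.    0. ]
shift [ -1.2  11.4 -18. ] turn [0.91 1.15 0.35] | pos [ 0.5652 -0.3044  0.056 ] F [-1.  -0.6  4.9] w 0.0252 t 4.6
[-0.001  0.002  0.    -0.     0.001  0.002 -0.002] [ -0.5 -74.7  -2.4 -14.3  -0.1  -0.3   0. ]
shift [ -1.2  11.4 -17.9] turn [0.92 1.14 0.35] | pos [ 0.5652 -0.3044  0.0559] F [-1.6 -0.5  4.9] w 0.0252 t 4.65
[-0.001  0.001 -0.001 -0.003 -0.     0.003 -0.001] [ -0.5 -72.5  -2.2 -14.3  -0.1  -0.5   0. ]
```

Call:
apply_moves --pt "60 0 0 0 0 0 0" --pt "60 0 4 -2 0 1 0" --pt "60 -1 7 -10 0 0 0" --pt "60 0 2 -10 0 0 0" --pt "60 0 0 -2 0 0 0"

```text
time_s: 5.15
tool_pos: [0.5666, -0.2904, 0.0315]
tool_rot: [0.103, 0.696, -0.115, 0.701]
contact_force: [-0.6, -1.6, 31.2]
width: 0.0584
```

Run:
```python
from h import *
t=bot.read_camera("top"); 
R,B=toolrot(72.5,0,1);go([.564,-.293,.038],R)
```

```text
shift [-3.  -2.4  6.2] turn [1.02 0.36 0.29] | pos [ 0.567  -0.2906  0.0318] F [ 2.9 -1.2  4.6] w 0.0597 t 5.2
```

Call:
apply_moves --pt "60 -3 -1 5 1 0.4 0" --pt "5 0 0 0 0 0 0" --pt "5 0 0 0 0 0 0" --pt "5 0 0 0 0 0 0" --pt "5 0 0 0 0 0 0" --force 60

```text
time_s: 5.7
tool_pos: [0.5637, -0.2908, 0.0347]
tool_rot: [0.109, 0.7, -0.109, 0.698]
contact_force: [2.2, -0.8, -0.3]
width: 0.0324
```

Run:
```python
from h import *
t=bot.read_camera("top"); 
R,B=toolrot(72.5,0,1);go([.564,-.293,.038],R)
```

```text
shift [ 0.2 -2.2  3.2] turn [-0.08 -0.13  0.24] | pos [ 0.5638 -0.2908  0.0348] F [ 1.8 -0.4 -0.9] w 0.0284 t 5.75
```

Call:
apply_moves --pt "5 0 0 0 0 0 0" --pt "5 0 0 0 0 0 0" --pt "5 0 0 3 0 0 0" --pt "5 0 0 15 0 0 0" --pt "5 0 0 30 0 0 0" --force 60

```text
time_s: 6.25
tool_pos: [0.5602, -0.2891, 0.0804]
tool_rot: [0.11, 0.703, -0.108, 0.694]
contact_force: [0.3, -0.2, -3.2]
width: 0.0254
```

Call:
apply_moves --pt "5 0 0 40 0 0 0" --pt "5 0 0 40 0 0 0" --pt "5 0 0 30 0 0 0" --pt "5 0 0 0 0 0 0" --pt "5 0 0 0 0 0 0"

```text
time_s: 6.75
tool_pos: [0.5586, -0.2885, 0.2014]
tool_rot: [0.109, 0.702, -0.108, 0.695]
contact_force: [0.3, -0.2, -3.8]
width: 0.0257
```

Run:
```python
from h import *
t=bot.read_camera("top");s=bot.read_camera("side")
R,B=toolrot(72.5,0,1);go([.564,-.293,.2],R)
o=[]
for p in(t,s):
    r=bot.place_of("bar_tip",p);print([(np.round(q["xy"],1).tolist(),round(q["confidence"],2)) for q in r[:2]]);o.append((p,r[0]["xy"]))
X=tri(o);print("tip",X)
st=bot.state();T=Rn.from_quat(st["tool_rot"]);print("tip in tool",T.inv().apply(X-st["tool_pos"]))
cv2.imwrite("pics/c4.png",np.vstack([cv2.resize(q,(800,300),interpolation=3) for q in(t["color"][140:260,290:490+120],s["color"][90:210,240:560])])[:,:,::-1])
```

```text
shift [ 5.3 -4.7 -0.4] turn [-0.23 -0.61  0.13] | pos [ 0.5587 -0.2883  0.2004] F [-0.1  1.1 -3.5] w 0.0253 t 6.85
[([358.9, 176.5], 0.56)]
[([319.4, 157.8], 0.59)]
tip [ 0.61576446 -0.1080455   0.19788292]
tip in tool [1.66214602e-03 1.89053437e-01 1.24694967e-04]
```

View pics/c4.png

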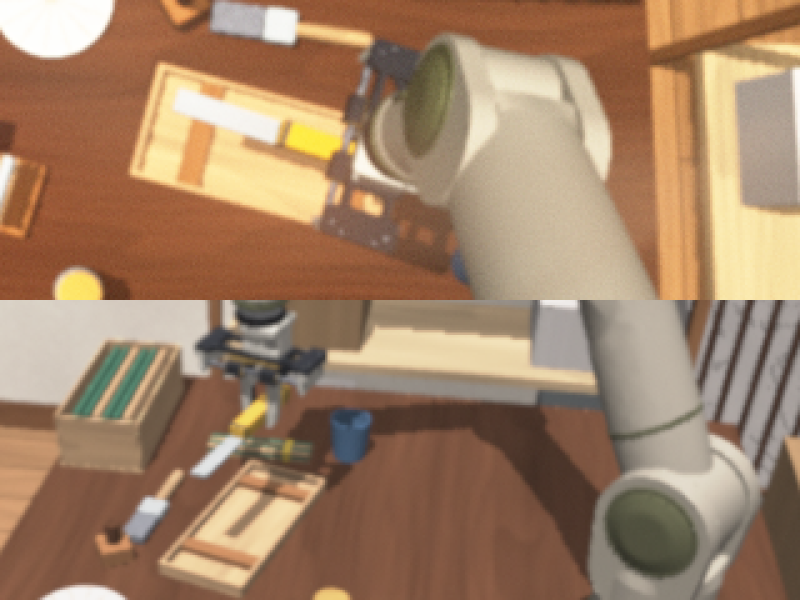

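The bar is held. In the crops, the tip is at about (176,100) in the top one and (201,474) in the side one. The network's tip height is doubtful, so I'll triangulate from these pixels.

Run:
```python
from h import *
np.set_printoptions(precision=4,suppress=True)
t=bot.read_camera("top");s=bot.read_camera("side")
st=bot.state();T=Rn.from_quat(st["tool_rot"])
o=[]
for p in(t,s):
    m=bot.cut_out("bar",p)[0]["pixels"];c=p["color"].astype(int)
    g=m&(c.max(2)-c.min(2)<60)&(c.max(2)>110)   # grey blade
    ys,xs=np.nonzero(g);P=np.c_[xs,ys].astype(np.float32);r=cv2.minAreaRect(P);b=cv2.boxPoints(r)
    # tip end / root end: box short sides
    L=[np.linalg.norm(b[i]-b[(i+1)%4]) for i in range(4)];i=0 if L[0]<L[1] else 1
    e=[(b[i]+b[i+1])/2,(b[(i+2)%4]+b[(i+3)%4])/2];e.sort(key=lambda v:v[0]);print(len(P),e);o.append((p,e))
for k,n in((0,"tip"),(1,"root")):
    X=tri([(p,e[k]) for p,e in o]);print(n,X,"tool",T.inv().apply(X-st["tool_pos"]))
for X,n in(([.014,.185,0],"pred tip"),([.014,.075,0],"pred root")):
    W=st["tool_pos"]+T.apply(X);print(n,W,proj(t,W),proj(s,W))
```

```text
418 [array([359.55, 179.35], dtype=float32), array([400.35, 192.95], dtype=float32)]
140 [array([318.5, 160.5], dtype=float32), array([353.5, 125.5], dtype=float32)]
tip [ 0.6151 -0.1106  0.1844] tool [0.015  0.1864 0.0003]
root [ 0.5379 -0.1954  0.2886] tool [-0.0886  0.0823 -0.049 ]
pred tip [ 0.6144 -0.1118  0.1855] [360.0093 179.2758] [318.9877 160.116 ]
pred root [ 0.5811 -0.2166  0.1853] [400.3757 192.4276] [334.1744 145.7989]
```

```bash
cat >> h.py <<'E'
ROD=np.array([.5235,.0765,.056]);YAW=73.
def pose(th,s,c,lat=0):
    R,B=toolrot(YAW,th,1)
    P=ROD+B[:,2]*(8+c+17)/1e3+B[:,0]*(s-186)/1e3+B[:,1]*lat/1e3
    return P,R
E
python3 - <<'E'
from h import *
for a in((36,15,40),(36,15,15),(36,20,3),(36,64,3),(36,64,0),(5,64,0)):
    P,R=pose(*a);print(a,P.round(4));go(P,R)
E
```

```text
(36, 15, 40) [ 0.4942 -0.0193  0.2091]
shift [-64.6 269.    9.5] turn [-34.64  10.06   0.84] | pos [ 0.5588 -0.2883  0.1996] F [ 0.2 -0.4 -2.5] w 0.0263 t 7.15
(36, 15, 15) [ 0.4899 -0.0333  0.1889]
shift [-68.9 255.  -10.7] turn [-34.64  10.06   0.84] | pos [ 0.5588 -0.2883  0.1996] F [ 0.2 -0.4 -2.5] w 0.0263 t 7.15
(36, 20, 3) [ 0.489  -0.0362  0.1762]
shift [-69.7 252.1 -23.4] turn [-34.64  10.06   0.84] | pos [ 0.5588 -0.2883  0.1996] F [ 0.2 -0.4 -2.5] w 0.0263 t 7.15
(36, 64, 3) [ 0.4995 -0.0021  0.1504]
shift [-59.3 286.1 -49.2] turn [-34.64  10.06   0.84] | pos [ 0.5588 -0.2883  0.1996] F [ 0.2 -0.4 -2.5] w 0.0263 t 7.15
(36, 64, 0) [ 0.4989 -0.0038  0.1479]
shift [-59.9 284.4 -51.6] turn [-34.64  10.06   0.84] | pos [ 0.5588 -0.2883  0.1996] F [ 0.2 -0.4 -2.5] w 0.0263 t 7.15
(5, 64, 0) [ 0.4886 -0.0376  0.0915]
shift [ -70.2  250.6 -108. ] turn [-5.05  0.81  0.66] | pos [ 0.5588 -0.2883  0.1996] F [ 0.2 -0.4 -2.5] w 0.0263 t 7.15
```

Call:
apply_moves --pt "5 -8 34 10 -4.3 1.2 0.1" --pt "5 -8 34 10 -4.3 1.2 0.1" --pt "5 -8 34 5 -4.3 1.2 0.1" --pt "5 -8 34 0 -4.3 1.2 0.1" --pt "5 -8 34 0 -4.3 1.2 0.1" --force 60

```text
time_s: 7.65
tool_pos: [0.5156, -0.1255, 0.2231]
tool_rot: [-0.028, 0.703, -0.251, 0.665]
contact_force: [0.9, 1.6, -3.5]
width: 0.0255
```

Call:
apply_moves --pt "5 -8 30 0 -4.3 1.2 0.1" --pt "5 -8 25 0 -4.3 1.2 0.1" --pt "5 -8 20 0 -4.3 1.2 0.1" --pt "5 0 0 0 0 0 0"

```text
time_s: 8.05
tool_pos: [0.4921, -0.0379, 0.2214]
tool_rot: [-0.12, 0.689, -0.323, 0.638]
contact_force: [0.1, 0.4, -3.2]
width: 0.0254
```

```bash
cat > tipcheck.py <<'E'
from h import *
np.set_printoptions(precision=4,suppress=True)
def tipcheck():
    t=bot.read_camera("top");s=bot.read_camera("side");st=bot.state();T=Rn.from_quat(st["tool_rot"])
    W=st["tool_pos"]+T.apply([.0145,.186,0]);print("pred tip",W,proj(t,W),proj(s,W))
    R,B=toolrot(YAW,0,1);d=W-ROD;print("tip in press from rod: X %.1f Y %.1f Z(abs) %.1f"%(d@B[:,0]*1e3,d@B[:,1]*1e3,W[2]*1e3))
    for p in(t,s):print([(np.round(q["xy"],1).tolist(),round(q["confidence"],2)) for n in("bar_tip","fulcrum_top","plate_edge") for q in bot.place_of(n,p)[:1]])
    return t,s
E
python3 - <<'E'
from tipcheck import *
t,s=tipcheck()
for a in((36,15,40),(36,15,15)):
    P,R=pose(*a);go(P,R)
E
```

```text
pred tip [0.537  0.091  0.0997] [283.6342 210.4912] [328.8631 217.9464]
tip in press from rod: X 17.8 Y -8.7 Z(abs) 99.7
[]
[([327.7, 217.7], 0.93), ([331.9, 222.3], 0.55), ([328.1, 237.0], 0.95)]
shift [  2.3  25.9 -14.4] turn [1.13 1.17 0.71] | pos [ 0.4919 -0.0451  0.2235] F [ 0.2 -0.1 -2.6] w 0.0255 t 8.45
shift [ -2.   11.8 -34.6] turn [1.13 1.17 0.71] | pos [ 0.4919 -0.0451  0.2235] F [ 0.2 -0.1 -2.6] w 0.0255 t 8.45
```

Call:
apply_moves --pt "5 -2 6 -17 1.1 1.2 0.7" --pt "5 0 6 -17 0 0 0"

```text
time_s: 8.65
tool_pos: [0.4904, -0.0343, 0.1894]
tool_rot: [-0.114, 0.697, -0.316, 0.633]
contact_force: [0.9, 0.2, -2.8]
width: 0.0258
```

Run:
```python
from tipcheck import *
t,s=tipcheck()
for a in((36,20,15),(36,20,3),(36,35,3)):
    P,R=pose(*a);go(P,R)
cv2.imwrite("pics/c5.png",cv2.resize(s["color"][160:290,260:430],None,fx=4.6,fy=4.6,interpolation=3)[:,:,::-1])
```

```text
pred tip [0.5313 0.1025 0.0669] [280.5149 213.059 ] [330.0028 227.929 ]
tip in press from rod: X 27.1 Y 0.1 Z(abs) 66.9
[([331.7, 229.6], 0.64)]
[([329.4, 227.3], 0.83), ([334.9, 221.7], 0.46), ([328.5, 236.3], 0.64)]
shift [ 0.5  4.5 -4.6] turn [-0.04  0.15  0.1 ] | pos [ 0.4906 -0.0339  0.1906] F [-0.5 -0.6 -2.7] w 0.0253 t 9.05
shift [ -1.5  -2.3 -14.3] turn [-0.04  0.15  0.1 ] | pos [ 0.4906 -0.0339  0.1906] F [-0.5 -0.6 -2.7] w 0.0253 t 9.05
shift [  2.    9.3 -23.2] turn [-0.04  0.15  0.1 ] | pos [ 0.4906 -0.0339  0.1906] F [-0.5 -0.6 -2.7] w 0.0253 t 9.05
```

View pics/c5.png

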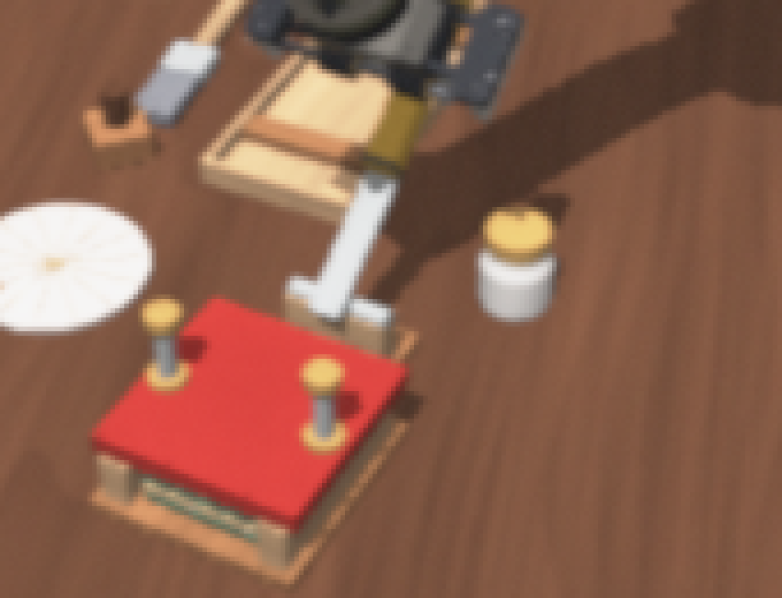

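The crop shows the blade centred over the rod at (340,300), with its tip just short of the red plate's edge and the jar well clear. I'll lower it to the rod next.

Call:
apply_moves --pt "5 -1 0 -7 0 0 0" --pt "5 -1 -2 -7 0 0 0"

```text
time_s: 9.25
tool_pos: [0.4892, -0.0356, 0.1769]
tool_rot: [-0.115, 0.696, -0.316, 0.635]
contact_force: [-0.0, -0.5, -3.0]
width: 0.0255
```

Run:
```python
from tipcheck import *
t,s=tipcheck()
for a in((36,20,3),(36,20,-3),(36,40,3),(36,64,3)):
    P,R=pose(*a);go(P,R)
```

```text
pred tip [0.5308 0.0995 0.0556] [281.8851 213.4602] [330.4248 229.9172]
tip in press from rod: X 24.1 Y -0.2 Z(abs) 55.6
[([334.7, 229.9], 0.61)]
[([328.9, 228.7], 0.83), ([332.0, 224.2], 0.53), ([325.1, 235.8], 0.61)]
shift [-0.2 -0.4 -1. ] turn [-0.07  0.28  0.11] | pos [ 0.4892 -0.0358  0.1773] F [-0.1  0.1 -3.3] w 0.0255 t 9.65
shift [-1.2 -3.8 -5.9] turn [-0.07  0.28  0.11] | pos [ 0.4892 -0.0358  0.1773] F [-0.1  0.1 -3.3] w 0.0255 t 9.65
shift [  4.6  15.1 -12.8] turn [-0.07  0.28  0.11] | pos [ 0.4892 -0.0358  0.1773] F [-0.1  0.1 -3.3] w 0.0255 t 9.65
shift [ 10.3  33.7 -26.9] turn [-0.07  0.28  0.11] | pos [ 0.4892 -0.0358  0.1773] F [-0.1  0.1 -3.3] w 0.0255 t 9.65
```

Call:
apply_moves --pt "5 -0.3 -1.2 -2 0 0.2 0" --pt "5 -0.2 -0.6 -1 0 0 0"

```text
time_s: 9.85
tool_pos: [0.4889, -0.0376, 0.1744]
tool_rot: [-0.115, 0.697, -0.316, 0.633]
contact_force: [0.7, 0.3, -3.1]
width: 0.0253
```

Call:
apply_moves --pt "5 -0.2 -0.6 -1 0 0 0" --pt "5 -0.2 -0.6 -1 0 0 0"

```text
time_s: 10.05
tool_pos: [0.4888, -0.0388, 0.1725]
tool_rot: [-0.115, 0.697, -0.316, 0.634]
contact_force: [-0.8, 0.9, 2.0]
width: 0.0256
```

Run:
```python
from tipcheck import *
t,s=tipcheck()
for a in((36,20,0),(36,20,-3),(36,40,3),(36,64,3)):
    P,R=pose(*a);go(P,R)
print(bot.state()["moment"])
```

```text
pred tip [0.5308 0.0971 0.0518] [282.8057 213.515 ] [330.58   230.2961]
tip in press from rod: X 21.9 Y -0.9 Z(abs) 51.8
[([470.1, 194.1], 0.49), ([471.0, 194.0], 0.42)]
[([331.2, 229.5], 0.86), ([335.7, 224.4], 0.62), ([328.6, 237.5], 0.63)]
shift [-0.2  0.9  1.3] turn [-0.09  0.14  0.1 ] | pos [ 0.4887 -0.0387  0.1725] F [0.1 0.6 1.8] w 0.026 t 10.45
shift [-0.7 -0.8 -1.1] turn [-0.09  0.14  0.1 ] | pos [ 0.4887 -0.0387  0.1725] F [0.1 0.6 1.8] w 0.026 t 10.45
shift [ 5.1 18.  -8. ] turn [-0.09  0.14  0.1 ] | pos [ 0.4887 -0.0387  0.1725] F [0.1 0.6 1.8] w 0.026 t 10.45
shift [ 10.8  36.6 -22.1] turn [-0.09  0.14  0.1 ] | pos [ 0.4887 -0.0387  0.1725] F [0.1 0.6 1.8] w 0.026 t 10.45
[ 1.0454 -0.3299 -0.0403]
```

Contact with the rod shows up at about the expected height, within 1.5 mm. I'll lift 2.5 mm and slide the tip in along the bar axis.

Call:
apply_moves --pt "5 0.5 1.5 2.2 0 0 0" --pt "5 2.5 8 -6 0 0 0" --pt "5 2.5 8 -6 0 0 0"

```text
time_s: 10.75
tool_pos: [0.4939, -0.0213, 0.1624]
tool_rot: [-0.115, 0.697, -0.316, 0.633]
contact_force: [-0.3, 0.2, -2.2]
width: 0.0256
```

Run:
```python
from h import *
t=bot.read_camera("top")
for a in((36,40,1),(36,52,1),(36,64,1)):
    P,R=pose(*a);go(P,R)
```

```text
shift [-1.  -2.3  1.6] turn [-0.13  0.1   0.11] | pos [ 0.4944 -0.0196  0.1613] F [ 1.4  1.3 -3.7] w 0.0255 t 10.8
shift [ 1.9  7.  -5.5] turn [-0.13  0.1   0.11] | pos [ 0.4944 -0.0196  0.1613] F [ 1.4  1.3 -3.7] w 0.0255 t 10.8
shift [  4.7  16.3 -12.5] turn [-0.13  0.1   0.11] | pos [ 0.4944 -0.0196  0.1613] F [ 1.4  1.3 -3.7] w 0.0255 t 10.8
```

Call:
apply_moves --pt "5 1.6 5.2 -4 0 0 0" --pt "5 1.6 5.2 -4 0 0 0" --pt "5 1 4 -3 0 0 0"

```text
time_s: 11.1
tool_pos: [0.4987, -0.0036, 0.1485]
tool_rot: [-0.116, 0.698, -0.315, 0.633]
contact_force: [-0.6, -0.3, -1.4]
width: 0.0256
```

Run:
```python
from tipcheck import *
t,s=tipcheck()
for a in((36,64,1),(36,64,-2),(36,66,1)):
    P,R=pose(*a);go(P,R)
cv2.imwrite("pics/c6.png",cv2.resize(s["color"][180:280,270:400],None,fx=6,fy=6,interpolation=3)[:,:,::-1])
```

```text
pred tip [0.5403 0.1326 0.0276] [271.5885 210.6397] [325.6843 242.4588]
tip in press from rod: X 58.6 Y 0.4 Z(abs) 27.6
[]
[([324.3, 241.9], 0.64), ([334.5, 219.2], 0.64), ([325.7, 234.8], 0.55)]
shift [ 0.6  1.3 -0.6] turn [-0.09  0.04  0.11] | pos [ 0.4985 -0.0046  0.1493] F [ 0.5  0.6 -2.6] w 0.0253 t 11.5
shift [ 0.1 -0.4 -3. ] turn [-0.09  0.04  0.11] | pos [ 0.4985 -0.0046  0.1493] F [ 0.5  0.6 -2.6] w 0.0253 t 11.5
shift [ 1.1  2.8 -1.7] turn [-0.09  0.04  0.11] | pos [ 0.4985 -0.0046  0.1493] F [ 0.5  0.6 -2.6] w 0.0253 t 11.5
```

View pics/c6.png

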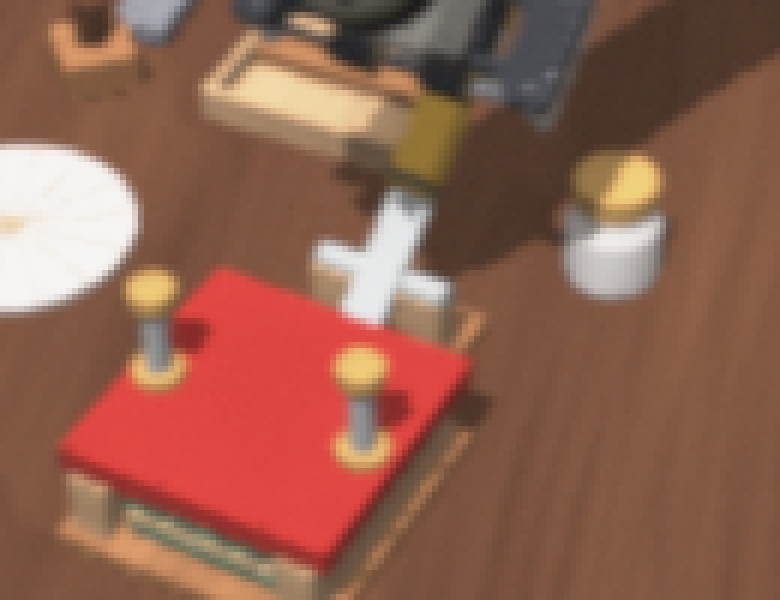

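The crop shows the blade lying across the rod at (385,270) and going under the plate edge at (365,320). No contact force, so it went in freely. Next I'll press down on the rod.

Call:
apply_moves --pt "5 0.7 2.3 -1.8 0 0 0" --pt "5 -0.4 -1.3 -2 0 0 0" --pt "5 -0.4 -1.1 -1.6 0 0 0" --pt "5 -0.2 -0.6 -0.8 0 0 0"

```text
time_s: 11.9
tool_pos: [0.4992, -0.0052, 0.144]
tool_rot: [-0.115, 0.697, -0.316, 0.634]
contact_force: [-0.4, 1.0, 4.0]
width: 0.026
```

Run:
```python
from h import *
t=bot.read_camera("top")
for a in((36,64,-1.5),(30,64,-1.5),(24,64,-1.5),(6,64,-1.5)):
    P,R=pose(*a);go(P,R)
```

```text
shift [-0.5  0.6  2.8] turn [-0.13  0.22  0.13] | pos [ 0.4991 -0.0053  0.1439] F [-0.1  1.4  3.3] w 0.0257 t 11.95
shift [-3.1 -8.  -6.6] turn [ 5.61 -1.54  0.14] | pos [ 0.4991 -0.0053  0.1439] F [-0.1  1.4  3.3] w 0.0257 t 11.95
shift [ -5.4 -15.7 -16.8] turn [11.34 -3.3   0.15] | pos [ 0.4991 -0.0053  0.1439] F [-0.1  1.4  3.3] w 0.0257 t 11.95
shift [-10.4 -31.9 -51.8] turn [28.55 -8.59  0.17] | pos [ 0.4991 -0.0053  0.1439] F [-0.1  1.4  3.3] w 0.0257 t 11.95
```

Call:
apply_moves --pt "5 -1.3 -4 -4 2.9 -0.9 0" --pt "5 -1.3 -4 -4.5 2.9 -0.9 0" --pt "5 -1.2 -3.8 -5 2.9 -0.9 0"

```text
time_s: 12.25
tool_pos: [0.4962, -0.0145, 0.1291]
tool_rot: [-0.058, 0.704, -0.261, 0.658]
contact_force: [1.3, 5.8, 9.1]
width: 0.0254
```

Run:
```python
from h import *
t=bot.read_camera("top");print(Rn.from_quat(bot.state()["tool_rot"]).as_matrix()[:,0],bot.state()["moment"])
for a in((28,64,-1.5),(22,64,-1.5),(12,64,-1.5),(6,64,-1.5)):
    P,R=pose(*a);go(P,R)
```

```text
[-0.12494002 -0.42193242 -0.89797718] [ 1.65171826 -0.32604303  0.0833019 ]
shift [-0.9 -0.8  5.1] turn [-1.74  0.78 -0.02] | pos [ 0.4961 -0.0151  0.1289] F [ 2.4  8.5 -0.3] w 0.0256 t 12.3
shift [-3.1 -8.1 -5.4] turn [ 4.   -0.97 -0.01] | pos [ 0.4961 -0.0151  0.1289] F [ 2.4  8.5 -0.3] w 0.0256 t 12.3
shift [ -6.  -17.8 -24.6] turn [ 1.356e+01 -3.890e+00  1.000e-02] | pos [ 0.4961 -0.0151  0.1289] F [ 2.4  8.5 -0.3] w 0.0256 t 12.3
shift [ -7.3 -22.  -36.8] turn [19.3  -5.65  0.03] | pos [ 0.4961 -0.0151  0.1289] F [ 2.4  8.5 -0.3] w 0.0256 t 12.3
```

Call:
apply_moves --pt "5 -1 -3.2 -5.5 2.9 -0.9 0" --pt "5 -1 -3 -5.5 2.9 -0.9 0" --pt "5 -1 -3 -5.5 2.9 -0.9 0"

```text
time_s: 12.6
tool_pos: [0.494, -0.0232, 0.1139]
tool_rot: [0.0, 0.705, -0.205, 0.679]
contact_force: [0.8, 6.5, 8.2]
width: 0.0256
```

Run:
```python
from tipcheck import *
t,s=tipcheck()
for a in((20,64,-1.5),(12,64,-1.5),(6,64,-1.5)):
    P,R=pose(*a);go(P,R)
print(bot.state()["moment"])
```

```text
pred tip [0.5449 0.1424 0.0463] [267.5703 208.6762] [323.5105 240.1455]
tip in press from rod: X 69.3 Y -1.2 Z(abs) 46.3
[([323.3, 225.2], 0.39), ([254.8, 205.1], 0.15), ([273.9, 209.4], 0.74)]
[([322.8, 240.3], 0.69), ([333.4, 223.5], 0.56), ([328.8, 232.4], 0.56)]
shift [-1.5 -1.6  5.9] turn [-2.82  1.27 -0.17] | pos [ 0.4938 -0.0239  0.1139] F [-0.   1.7  6.9] w 0.0255 t 13.0
shift [-3.8 -9.1 -9.5] turn [ 4.83 -1.06 -0.14] | pos [ 0.4938 -0.0239  0.1139] F [-0.   1.7  6.9] w 0.0255 t 13.0
shift [ -5.1 -13.3 -21.8] turn [10.57 -2.81 -0.12] | pos [ 0.4938 -0.0239  0.1139] F [-0.   1.7  6.9] w 0.0255 t 13.0
[-0.0099  0.0237  0.0929]
```

```bash
cat >> h.py <<'E'
def redrow(p):
    c=p.astype(np.int32);m=(c[:,:,0]>150)&(c[:,:,1]<80)&(c[:,:,2]<80);m[:, :270]=0;m[:,360:]=0;m[:220]=0;m[290:]=0
    ys,xs=np.nonzero(m);return len(ys),xs.mean().round(2),ys.mean().round(2),np.percentile(ys,[1,99])
def plate_lift(s):
    a=redrow(cv2.imread("pics/s0.png")[:,:,::-1]);b=redrow(s["color"])
    y0=proj(s,[.561,.195,.067])[1];y1=proj(s,[.561,.195,.077])[1]
    print(a,b,"lift mm",(b[2]-a[2])/(y1-y0)*10)
E
python3 - <<'E'
from h import *
plate_lift(bot.read_camera("side"))
E
```

```text
(1546, np.float64(312.64), np.float64(248.82), array([226.45, 270.  ])) (1564, np.float64(312.48), np.float64(247.37), array([225., 269.])) lift mm 6.31698742657271
```

Plate is about 6 mm up. I'll keep levering.

Call:
apply_moves --pt "5 -0.9 -2.5 -5.8 2.9 -0.9 0" --pt "5 -0.8 -2.3 -5.8 2.9 -0.9 0" --pt "5 -0.8 -2.3 -5.8 2.9 -0.9 0"

```text
time_s: 13.35
tool_pos: [0.4922, -0.0297, 0.0978]
tool_rot: [0.055, 0.701, -0.15, 0.695]
contact_force: [-0.3, 5.0, 6.3]
width: 0.0258
```

Run:
```python
from tipcheck import *
t,s=tipcheck();plate_lift(s)
for a in((12,64,-1.5),(6,64,-1.5),(3,64,-1.5)):
    P,R=pose(*a);go(P,R)
```

```text
pred tip [0.545  0.1443 0.0584] [266.4218 208.3834] [323.2523 237.8127]
tip in press from rod: X 71.1 Y -0.8 Z(abs) 58.4
[([265.7, 206.1], 0.38), ([287.2, 216.6], 0.38), ([274.2, 210.7], 0.89)]
[([322.2, 239.8], 0.77), ([333.0, 222.2], 0.56), ([325.4, 232.1], 0.88)]
(1546, np.float64(312.64), np.float64(248.82), array([226.45, 270.  ])) (1589, np.float64(312.68), np.float64(245.57), array([223., 267.])) lift mm 14.158764921628599
shift [-2.1 -2.7  6.6] turn [-3.81  1.74 -0.33] | pos [ 0.4921 -0.0303  0.0977] F [1.8 2.5 5.2] w 0.0258 t 13.75
shift [-3.3 -6.9 -5.6] turn [ 1.93  0.   -0.3 ] | pos [ 0.4921 -0.0303  0.0977] F [1.8 2.5 5.2] w 0.0258 t 13.75
shift [ -3.9  -8.6 -11.9] turn [ 4.8  -0.87 -0.29] | pos [ 0.4921 -0.0303  0.0977] F [1.8 2.5 5.2] w 0.0258 t 13.75
```

Call:
apply_moves --pt "5 -0.6 -2 -5 2.4 -0.8 0" --pt "5 0 0 -1.5 0 0 0"

```text
time_s: 13.95
tool_pos: [0.4919, -0.0317, 0.0919]
tool_rot: [0.069, 0.699, -0.135, 0.699]
contact_force: [-0.3, -0.7, 13.9]
width: 0.0256
```

Run:
```python
from tipcheck import *
s=bot.read_camera("side");plate_lift(s)
for a in((12,64,-1.5),(20,64,0),(20,25,4),(20,0,25)):
    P,R=pose(*a);go(P,R)
```

```text
(1546, np.float64(312.64), np.float64(248.82), array([226.45, 270.  ])) (1589, np.float64(312.59), np.float64(245.17), array([223., 267.])) lift mm 15.901382142752142
shift [-1.9 -1.2 12.4] turn [-6.16  2.59 -0.45] | pos [ 0.492  -0.0317  0.092 ] F [-0.5  1.5 10.5] w 0.0256 t 14.0
shift [ 0.5  6.8 29.2] turn [-13.82   4.9   -0.5 ] | pos [ 0.492  -0.0317  0.092 ] F [-0.5  1.5 10.5] w 0.0256 t 14.0
shift [ -9.8 -27.   46.3] turn [-13.82   4.9   -0.5 ] | pos [ 0.492  -0.0317  0.092 ] F [-0.5  1.5 10.5] w 0.0256 t 14.0
shift [-14.6 -42.6  74.6] turn [-13.82   4.9   -0.5 ] | pos [ 0.492  -0.0317  0.092 ] F [-0.5  1.5 10.5] w 0.0256 t 14.0
```

Lift is about 16 mm. I'll back the bar off, then slide it out.

Call:
apply_moves --pt "5 0 1.5 6 -3.2 1.1 -0.1" --pt "5 0 1.8 7 -3.4 1.2 -0.1" --pt "5 0 1.8 7.5 -3.4 1.2 -0.1" --pt "5 0 1.5 5 -2 0.7 0"

```text
time_s: 14.4
tool_pos: [0.4931, -0.0246, 0.1184]
tool_rot: [-0.008, 0.705, -0.215, 0.676]
contact_force: [1.1, 0.3, -2.7]
width: 0.0252
```

Call:
apply_moves --pt "5 -2.2 -7.2 3 0 0 0" --pt "5 -2.2 -7.2 3 0 0 0" --pt "5 -2.2 -7.2 3.5 0 0 0"

```text
time_s: 14.7
tool_pos: [0.4853, -0.0463, 0.1273]
tool_rot: [-0.01, 0.706, -0.214, 0.675]
contact_force: [-0.1, 0.1, -2.2]
width: 0.0255
```

Run:
```python
from tipcheck import *
t,s=tipcheck();plate_lift(s)
for a in((20,25,4),(20,0,25)):
    P,R=pose(*a);go(P,R)
```

```text
pred tip [0.5351 0.1168 0.0553] [275.9507 211.9255] [328.0447 233.289 ]
tip in press from rod: X 41.9 Y 0.7 Z(abs) 55.3
[([274.2, 210.9], 0.27), ([273.1, 208.9], 0.74)]
[([352.4, 192.4], 0.62), ([336.1, 223.3], 0.44), ([328.8, 234.5], 0.79)]
(1546, np.float64(312.64), np.float64(248.82), array([226.45, 270.  ])) (1588, np.float64(312.6), np.float64(245.19), array([223., 267.])) lift mm 15.814251281695924
shift [ -4.1 -13.7  11. ] turn [-1.54  0.69 -0.31] | pos [ 0.4863 -0.0449  0.1273] F [ 0.2 -0.2 -3.1] w 0.0255 t 15.1
shift [ -8.9 -29.3  39.3] turn [-1.54  0.69 -0.31] | pos [ 0.4863 -0.0449  0.1273] F [ 0.2 -0.2 -3.1] w 0.0255 t 15.1
```

Call:
apply_moves --pt "5 -3 -9 7 0 0 0" --pt "5 -3 -12 12 0 0 0" --pt "5 -3 -20 30 0 0 0" --pt "5 5 -40 35 4 -1 0" --pt "5 10 -40 10 4 -1 0"

```text
time_s: 15.6
tool_pos: [0.4913, -0.1597, 0.2215]
tool_rot: [0.035, 0.709, -0.155, 0.687]
contact_force: [2.1, -0.2, -4.2]
width: 0.0255
```

Call:
apply_moves --pt "5 18 -38 0 4 -1.2 0" --pt "5 18 -38 0 4 -1.2 0" --pt "5 18 -35 0 2 -1 0" --pt "5 15 -20 0 0 0 0" --pt "5 0 0 0 0 0 0"

```text
time_s: 16.1
tool_pos: [0.5572, -0.3093, 0.2271]
tool_rot: [0.104, 0.695, -0.094, 0.705]
contact_force: [-0.4, 0.3, -2.4]
width: 0.0254
```

```bash
cat > barchk.py <<'E'
from h import *
np.set_printoptions(precision=4,suppress=True)
def bc():
    t=bot.read_camera("top");s=bot.read_camera("side")
    st=bot.state();T=Rn.from_quat(st["tool_rot"]);o=[]
    for p in(t,s):
        m=bot.cut_out("bar",p)[0]["pixels"];c=p["color"].astype(int)
        g=(m&(c.max(2)-c.min(2)<60)&(c.max(2)>110)).astype(np.uint8)
        n,l,sta,_=cv2.connectedComponentsWithStats(g);g=l==1+sta[1:,4].argmax()
        ys,xs=np.nonzero(g);b=cv2.boxPoints(cv2.minAreaRect(np.c_[xs,ys].astype(np.float32)))
        L=[np.linalg.norm(b[i]-b[(i+1)%4]) for i in range(2)];i=0 if L[0]<L[1] else 1
        e=[(b[i]+b[i+1])/2,(b[(i+2)%4]+b[(i+3)%4])/2];e.sort(key=lambda v:v[0]);print(len(xs),e);o.append((p,e))
    for k,n in((0,"tip"),(1,"root")):
        X=tri([(p,e[k]) for p,e in o]);print(n,X,"tool",T.inv().apply(X-st["tool_pos"]))
    for X in([.0145,.186,0],[.0145,.076,0]):
        W=st["tool_pos"]+T.apply(X);print("pred",W,proj(t,W),proj(s,W))
    return t,s
E
python3 - <<'E'
from barchk import *
t,s=bc()
R,B=toolrot(72.5,0,1);go([.564,-.291,.16],R)
E
```

```text
387 [array([368.5359, 180.6823], dtype=float32), array([410.9945, 192.395 ], dtype=float32)]
167 [array([320.2652, 151.3706], dtype=float32), array([339.6613, 133.4665], dtype=float32)]
tip [ 0.6102 -0.1297  0.2108] tool [0.019  0.184  0.0037]
root [ 0.5702 -0.2338  0.2293] tool [-0.0014  0.0732 -0.006 ]
pred [ 0.6072 -0.1268  0.2153] [367.4687 180.5393] [321.6753 150.872 ]
pred [ 0.577  -0.2326  0.2135] [409.2566 192.9675] [336.0533 137.1067]
shift [  7.5  12.2 -67.1] turn [-0.75  0.81 -1.73] | pos [ 0.5565 -0.3032  0.2271] F [ 0.7  1.3 -3.5] w 0.0261 t 16.3
```

Call:
apply_moves --pt "5 4 6 -30 -0.7 0.8 -1.7" --pt "5 3 5 -30 0 0 0" --pt "5 0 0 -30 0 0 0" --pt "5 0 0 -30 0 0 0" --pt "5 0 0 -4 0 0 0"

```text
time_s: 16.8
tool_pos: [0.564, -0.2828, 0.1036]
tool_rot: [0.104, 0.698, -0.103, 0.701]
contact_force: [-1.9, 0.9, -3.6]
width: 0.0253
```

Run:
```python
from barchk import *
t,s=bc()
R,B=toolrot(72.5,-1,1);go([.564,-.291,.0365],R)
cv2.imwrite("pics/c7.png",np.vstack([cv2.resize(q,(800,300),interpolation=3) for q in(t["color"][140:260,290:610],s["color"][110:230,240:560])])[:,:,::-1])
```

```text
365 [array([353.1239, 183.5872], dtype=float32), array([390.4633, 194.789 ], dtype=float32)]
135 [array([318., 183.], dtype=float32), array([335., 166.], dtype=float32)]
tip [ 0.6173 -0.1036  0.0909] tool [ 0.0154  0.1875 -0.0027]
root [ 0.5803 -0.2086  0.1013] tool [ 0.0049  0.0763 -0.0077]
pred [ 0.6195 -0.1058  0.0918] [353.804  182.0535] [318.1175 182.4463]
pred [ 0.5876 -0.2111  0.0917] [390.7883 193.5476] [332.5128 167.4795]
shift [ -2.5  -5.7 -71.3] turn [ 1.14  0.26 -0.55] | pos [ 0.5665 -0.2853  0.1078] F [ 0.4  0.3 -2.2] w 0.0259 t 17.0
```

View pics/c7.png

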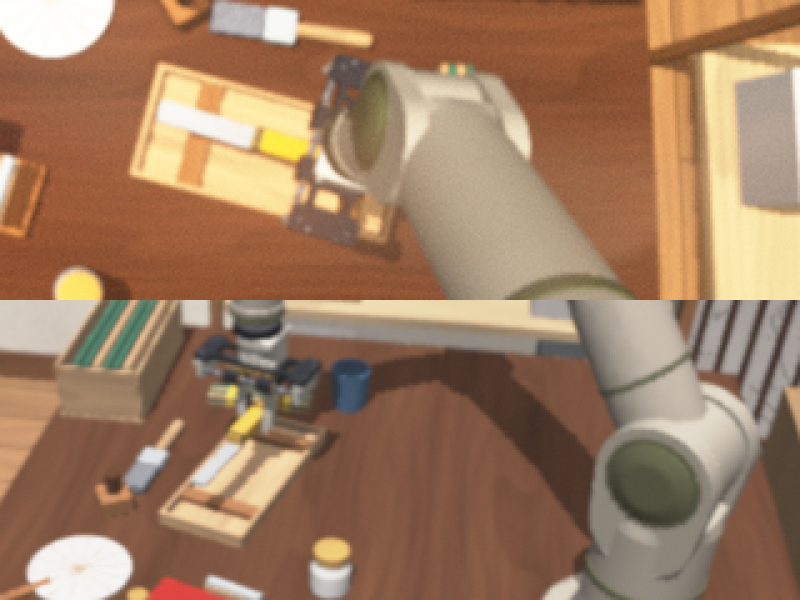

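The two crops show the bar level above the tray and inside its walls, with the tip near (160,112) in the top one. I'll lower it.

Call:
apply_moves --pt "5 -2 -5 -25 1 0.3 -0.5" --pt "5 -2 -6 -20 0 0 0" --pt "5 0 0 -8 0 0 0"

```text
time_s: 17.3
tool_pos: [0.5663, -0.2982, 0.061]
tool_rot: [0.112, 0.694, -0.103, 0.704]
contact_force: [-0.3, -0.3, -3.6]
width: 0.0256
```

Run:
```python
from h import *
bot.read_camera("side");R,B=toolrot(72.5,-1,1);go([.562,-.297,.036],R)
```

```text
shift [ -4.4   0.6 -24.4] turn [ 0.38  0.54 -0.05] | pos [ 0.5664 -0.2976  0.0604] F [-0.5 -0.4 -3.4] w 0.0254 t 17.35
```

Call:
apply_moves --pt "5 -2 0 -10 0.3 0.3 0" --pt "5 -1 0 -8 0 0 0" --pt "5 0 0 -4 0 0 0"

```text
time_s: 17.65
tool_pos: [0.565, -0.2977, 0.0404]
tool_rot: [0.113, 0.695, -0.102, 0.703]
contact_force: [0.2, 0.3, -2.8]
width: 0.0256
```

Run:
```python
from h import *
bot.read_camera("side");R,B=toolrot(72.5,-1,1);go([.562,-.297,.036],R);print(bot.state()["moment"])
```

```text
shift [-2.9  0.5 -3.9] turn [ 0.13  0.43 -0.07] | pos [ 0.5649 -0.2975  0.0399] F [-0.4  0.5 -2.4] w 0.0259 t 17.7
[-0.18903593  0.00695703  0.01794649]
```

Call:
apply_moves --pt "5 0 0 -2.5 0 0 0" --pt "5 0 0 -1.5 0 0 0" --pt "5 0 0 -1 0 0 0"

```text
time_s: 18.0
tool_pos: [0.5654, -0.2972, 0.0351]
tool_rot: [0.113, 0.695, -0.101, 0.703]
contact_force: [-0.5, 0.7, -0.8]
width: 0.0258
```

Call:
apply_moves --pt "60 0 0 0 0 0 0" --pt "60 0 0 0 0 0 0" --pt "60 0 0 0 0 0 0" --pt "60 0 0 5 0 0 0"

```text
time_s: 18.4
tool_pos: [0.5663, -0.2972, 0.041]
tool_rot: [0.112, 0.694, -0.101, 0.703]
contact_force: [-1.1, -0.3, 0.4]
width: 0.0529
```

Call:
apply_moves --pt "60 0 0 15 0 0 0" --pt "60 0 0 40 0 0 0" --pt "60 0 0 45 0 0 0" --pt "60 0 0 45 0 0 0" --pt "60 -20 -40 10 0 0 0"

```text
time_s: 18.9
tool_pos: [0.5487, -0.3305, 0.2056]
tool_rot: [0.11, 0.695, -0.096, 0.704]
contact_force: [1.7, 0.0, 0.2]
width: 0.0601
```

Call:
apply_moves --pt "60 -30 -45 0 0 0 0" --pt "60 -30 -45 0 0 0 0" --pt "60 -30 -45 0 0 0 0" --pt "60 0 0 0 0 0 0" --pt "60 0 0 0 0 0 0"

```text
time_s: 19.4
tool_pos: [0.4573, -0.469, 0.2171]
tool_rot: [0.109, 0.691, -0.102, 0.708]
contact_force: [0.3, 1.1, 1.3]
width: 0.0598
```

Run:
```python
from barchk import *
t,s=bc();plate_lift(s)
for n in("bar","tray","paste_jar","cup","fan","hammer"):
    o=[(p,r[0]["xy"]) for p in(t,s) for r in[bot.place_of(n,p)] if r]
    if len(o)==2:print(n,tri(o))
cv2.imwrite("pics/c8.png",np.vstack([cv2.resize(q,(800,300),interpolation=3) for q in(t["color"][140:260,200:520],s["color"][130:250,240:560])])[:,:,::-1])
```

```text
267 [array([356.35, 184.95], dtype=float32), array([390.55, 196.35], dtype=float32)]
128 [array([319., 195.], dtype=float32), array([336.5, 177.5], dtype=float32)]
tip [ 0.6211 -0.1209  0.0222] tool [0.2004 0.3777 0.0501]
root [ 0.5798 -0.2221  0.0386] tool [0.1825 0.2691 0.0407]
pred [ 0.5125 -0.2906  0.2045] [431.3298 218.8492] [355.8302 133.0812]
pred [ 0.4803 -0.3957  0.2031] [471.8989 231.6969] [368.1867 121.0948]
(1546, np.float64(312.64), np.float64(248.82), array([226.45, 270.  ])) (1589, np.float64(312.71), np.float64(244.87), array([223., 266.])) lift mm 17.20834505859471
bar [ 0.5634 -0.3063 -0.0037]
tray [ 0.5716 -0.2441 -0.0047]
paste_jar [ 0.4035 -0.0215 -0.0075]
cup [ 0.4981 -0.0934  0.2645]
fan [ 0.7718  0.0016 -0.0101]
```

View pics/c8.png

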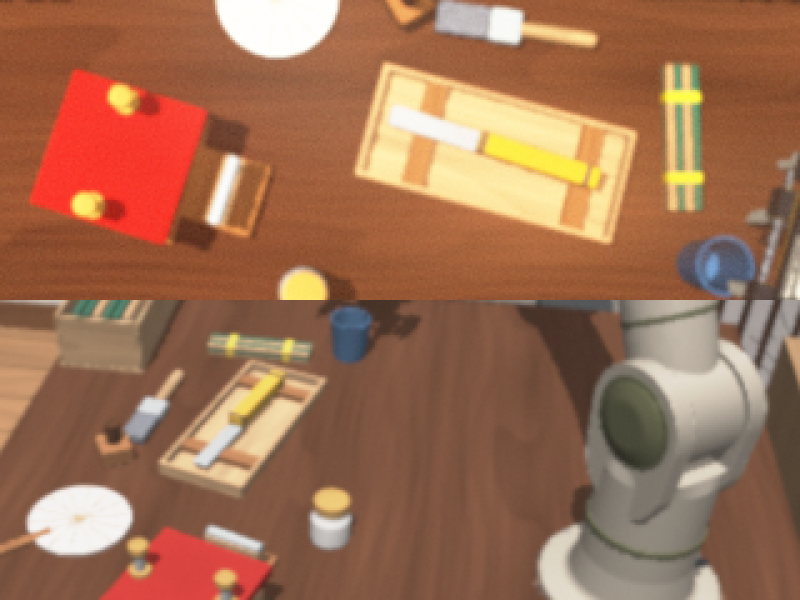

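The final view shows the bar flat on both battens inside the tray. The plate is raised, the bystanders haven't moved and the gripper is clear. Handing in.

```bash
python3 -c "
from workcell import bot
print(bot.state()['contact_force'],bot.state()['time_s']);print(bot.close_job())"
```

```text
[-0.23995871 -0.02619355 -0.40373171] 20.2
the job is handed in; nothing more can be done
None
```

I levered the plate up with the bar and laid the bar back in its tray. I handed the job in at 20.2 s of the 61 s allowed; the interface gives no verdict.

- **Levering:** The bar's tip went in under the plate without meeting resistance, with the blade resting on the rod. Only the bar was brought to the plate.
- **Plate:** It stayed up after the bar came out. My estimate from the side picture was 15.8 mm just after that and 17.2 mm at the end, against the 9 mm needed. This comes from how far the red plate moved in the image, so it is good to only 1–2 mm.
- **Bar:** The last pictures show it flat on both battens and inside the tray walls. The gripper is open and clear, with close to zero contact force.
- **Bystanders:** In the final pictures the jar, cup, fan, brush, stamp and bamboo are where they started, by eye. The hammer was outside the final crops, and the arm never went near it.

**What went wrong or disagreed:**
- The first grip closed too high because the arm drifted up, so I opened and regripped. That pressed the open fingers on the tray floor at about 31 N for a moment, below the 40 N limit.
- The network's tip height was about 12 mm off once, so I triangulated the tip from the blade's pixels instead.
- In the last check the network placed the cup wrongly, with the gripper partly in front of it. The picture shows it standing in place.

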